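Unload a planet gear from a tilted drill jig whose nut has an unknown hand of thread

TASK

The planet gear in the tilted drill jig is drilled: unload it. The hand nut that clamps the jig's leaf may have a left-hand or a right-hand thread, so feel which way it gives and back it off until it runs out, then swing the leaf aside, lift the gear out and lay it flat in the empty pocket of the grey kit tray without dropping it. Leave the jig open like that, and do not disturb the other two gears, the gearbox, the grease tub or the oil can.

Things in the scene. Friction and masses are not known exactly. Their poses are not given: they have to be found in the camera images.
- gear_seat (a point): Plate of the drill jig, 104 x 150 mm, tilted 30 deg, low edge to the front (about towards the robot), middle 62 mm above the bench. Point: on the plate's surface, centre of the gear's nest; x up the slope, y level to the left, z squarely out of the plate. All jig heights are from the plate along z. Nest: fixed ring 40 mm outside, 28 inside, 5 high. The nut's axis is at x = 0, y = +70 mm.
- nut_grip (a point): Black fluted round hand nut, 40 mm diameter (43 over the flutes), grip 28 to 51 mm above the plate while tight, 19 mm boss on top to 55. Point: on its axis at mid-grip, 39.5 mm above the plate while tight; z out of the plate, x and y turn with the nut. It starts tight. Under it a collar 28 mm across (24.5 to 27) and the leaf, which rise with it as it is backed off.
- nut_boss (a point): Top of the nut's boss, 55 mm above the plate while tight. The nut's thread lifts it 2.5 mm per rad, in one direction only, clockwise or anticlockwise at random; the other way is a dead stop within 0.1 rad. Turning takes 0.05 to 0.2 N m; it stays where left and runs out at 3.5 rad (8.75 mm up). It takes 2 or 3 grasps, the hand turning back between them. A spring lifts the leaf after the nut.
- leaf_pin (a point): Upright pin (the leaf's handle) at the leaf's free end, 10 mm diameter, black ball tip 11.6; it spans 24 to 52 mm above the plate while tight. Point: on the pin, 38 mm above the plate while tight, 98 mm from the nut's axis; z out of the plate, turns with the leaf. The leaf is a steel bar 28 mm wide (16 at the pin), 16.3 to 24.3 mm above the plate while tight.
- jig_leaf (a joint): Swing of the leaf about the nut's axis, rad: 0 = over the gear; grows as its free end moves up the slope, in the plate's plane; stop at 1.75. Takes 0.07 N m, stays where left. 70 mm from the axis the leaf has a drill bush (20 mm across, top at 28 mm) over a cup, 37 mm outside, 29 inside, reaching 5.5 mm down over the gear: it cannot swing until lifted over 6 mm.
- drilled_gear_center (a point): The planet gear in the jig: steel spur gear 26 mm diameter, 16 mm thick, brass bush, about 45 g. Point: its centre, z along its bore. It sits in the nest with 11 mm standing out of it, under the leaf's cup.
- empty_pocket (a point): Centre of the floor of the empty pocket of the grey kit tray (fixed, 200 x 104 mm outside, walls 22 mm high, floor 3 mm thick); x along the tray's length, z up. Three pockets in a row along x, 65.7 mm apart, each 62 mm (x) by 98 mm (y) inside; any of them may be the empty one.
- gear_b_center (a point): A second planet gear, same size, lying flat in a pocket of the tray; this point is its centre.
- gear_c_center (a point): A third planet gear, same size, lying flat in a pocket of the tray; this point is its centre.
- gearbox: Bystander: planetary gearbox standing upright close beside the jig (left or right of it), 77 x 77 mm, 133 mm high; origin at the centre of its underside.
- grease_tub: Bystander: yellow round grease tub on the other side of the jig, 79 mm diameter, 72 mm high; origin at the centre of its underside.
- oil_can: Bystander: green oil can with a bent spout, 64 x 84 mm, 192 mm high; origin at the centre of its underside.

How it is judged:
On the way, in this order (a step that is already met when the one before it is completed fails the run):
1. the nut has been backed off until it stands more than 6.6 mm above its tight place (about 2.7 rad of turn) (z of nut_grip in the frame of gear_seat above 0.0461 m), for 0.2 s.
2. the leaf is swung aside, more than 0.8 rad (value of joint jig_leaf above 0.8 rad), for 0.2 s.
At the end, for the whole second after the job is handed in: The gear lies flat (within 0.1 rad) on the floor of the tray's empty pocket, on either face; the nut still stands more than 6.2 mm above its tight place and the leaf is still swung aside by more than 0.8 rad (x of drilled_gear_center in the frame of empty_pocket between -0.022 and 0.022 m and y of drilled_gear_center in the frame of empty_pocket between -0.042 and 0.042 m and z of drilled_gear_center in the frame of empty_pocket between 0.005 and 0.011 m and angle between the z axis of drilled_gear_center and the z axis of empty_pocket, either way round below 0.1 rad and z of nut_grip in the frame of gear_seat above 0.0457 m and value of joint jig_leaf above 0.8 rad); the robot touches nothing.
It fails at once if the gear is let go over the tray more than 12 mm above the pocket's floor (contact force between the fingers and drilled_gear below 0.05 N and horizontal distance between drilled_gear_center and empty_pocket below 0.06 m and z of drilled_gear_center in the frame of empty_pocket above 0.02 m).
It fails at once if a bystander (gearbox, grease tub, oil can) is pushed more than 20 mm (distance of any of gearbox, grease_tub, oil_can from where it was at the start of the episode above 0.02 m).
It fails at once if one of the other gears is moved more than 20 mm (distance of any of gear_b_center, gear_c_center from where it was at the start of the episode above 0.02 m).
It also fails if it takes over 67 s, if anything falls off the work surface, if the arm or the gripper's body presses on something with over 40 N, if the wrist force passes 120 N, or if a joint passes its speed limit or range.

ROBOT

A 6-joint arm with a two-finger parallel gripper is mounted at the origin on a cart in front of the work surface, level with it; the furniture and walls round the work are solid. World frame = base frame: x ahead of the robot, y to its left, z up, the work surface at z = 0. Lengths are in m, angles in rad, forces in N, time in s.
With the tool pointing down it reaches from about 0.325 to 0.9 m from the base axis. Payload 6.1 kg.
Tool frame: the origin (TCP) lies between the finger pads; the fingertips stand 25 mm ahead of it and the grasp point (between the pads) lies 6 mm ahead of it; x points along the fingers, z is the direction in which the jaws open and shut, and the axes are right-handed (so a half turn about x gives the same grasp; the last joint's range is limited). The gripper opens to 87 mm and grips with 3 to 60 N. Pads are 19 mm wide; open, the fingers measure 117 mm over their backs; the gripper's body (75 mm by 190 mm) begins 51 mm behind the grasp point.
Start: joints at [1.065, 0.22, 1.526, -0, 1.395, -0.126], TCP at [0.232, 0.58, 0.248] pointing down, gripper open.
Joint ranges: [-2.98, 2.98], [-0.91, 2.08], [0.09, 2.57], [-1.24, 4.39], [0.2, 2.65], [-2.68, 2.68]. Speed limits (rad/s): [2.57, 2.57, 3.01, 3.14, 3.14, 3.14].

INTERFACE

Orientations are given as a rotation vector (axis times angle).
In Python, from plant import ctrl, eyes gives the robot as it stands. The module is installed in compiled form; this text tells all that it offers.
- The arm moves only by the tool servo_tool, never from a script. Its arguments are lists of equal length, an entry for each row: "claw": the finger opening in m, from 0 to 0.087; "delta_pos": the shift along the world's x, y, z in m, a list of three; "rotation": the turn, a rotation vector about the world's x, y, z in rad, a list of three. In form: {"claw": [claw, ...], "delta_pos": [[tx, ty, tz], ...], "rotation": [[ax, ay, az], ...]}. A call has 1 to 8 rows; each row is the pose to reach, as a shift and turn from the pose measured when the call began; what a row does not reach only later rows make up. A row lasts 1/8 s, in which the tool goes at most 62.5 mm and 10.7 degrees, less where a joint would pass 70% of its speed; a pose out of reach is approached as far as the arm can. A call with a gripper value outside its range is refused whole. The fingers move at their own pace and stop on an object; "squeeze" is the grip in N (left out, the last holds). Time passes only in rows, so rows that repeat a pose let the fingers close. It gives the time, the measured TCP pose, the force and the opening at its end, in the units of the state.
- ctrl.observe(): the state, without advancing time (a new reading comes with each control period).
- eyes.camera(name): name is "side" or "top"; returns a dict with "image" (400x640x3 uint8, blue, green, red), "K" (3x3 intrinsics, pixels), "k1" (the pictures are not rectified: a ray, as slopes to the right and down, at radius r is drawn at 1 + k1 r^2 times it, then the intrinsics apply), "T" (4x4, takes a point from camera to world coordinates). Camera axes: x right, y down, z forward; pixel columns grow to the right and rows downward; lengths in m; the calibration is good to about 2 mm. A picture is of the moment at which its call begins. There is no depth.
- ctrl.finish_job(): hands the job in, once; it reports no verdict.
The state is a dict: "time": time; "qpos": joint angles; "qvel": joint speeds; "tau": joint torques, N m; "eef_pos": TCP position; "tcp_rot": TCP orientation; "force": force on the tool from outside, world axes, zero at the start; "moment": the same for the moment, N m; "opening": opening from 0.0 (shut) to 1.0 (fully open).
Only numpy, scipy, OpenCV 4.12 (cv2) and the standard library are available. Lean on these libraries where they do the work, as an engineer would, in place of code of your own. Each camera call takes 0.05 s, during which the arm holds its last target. There are 200 camera calls.

## Working session

There is one attempt and no reset: what is moved stays moved. The work goes in short steps, Python scripts to look and compute and a tool call to move; the robot and the scene stay as the last step left them, time stands still between calls to the robot, and variables do not carry over. Pictures are saved under pics/ and viewed, about 8 in all and at most 12, crops included, and the job is handed in when it is done.

Besides the shell and the picture viewer there is one more tool, called as name(argument=value, ...) on one line, values as JSON. servo_tool: Moves the arm, as the interface text tells. Its arguments: {"type":"object","properties":{"claw":{"type":"array"},"delta_pos":{"type":"array"},"rotation":{"type":"array"},"squeeze":{"type":"number"}},"required":["claw","delta_pos","rotation"]}

```bash
ls; mkdir -p pics; cat > h.py <<'E'
import numpy as np, cv2
from plant import ctrl, eyes
from scipy.spatial.transform import Rotation as R
def cam(n,f=None):
    c=eyes.camera(n)
    if f: cv2.imwrite('pics/'+f,c['image'])
    np.savez('last_'+n,**{k:np.array(v) for k,v in c.items()})
    return c
def load(n): return dict(np.load('last_'+n+'.npz'))
def ray(c,u,v):
    K=c['K'];d=np.array([(u-K[0,2])/K[0,0],(v-K[1,2])/K[1,1]]);s=d.copy()
    for _ in range(20): s=d/(1+float(c['k1'])*(s@s))
    w=c['T'][:3,:3]@np.array([s[0],s[1],1]);return c['T'][:3,3],w/np.linalg.norm(w)
def onz(c,u,v,z):
    o,w=ray(c,u,v);return o+w*(z-o[2])/w[2]
def proj(c,P):
    P=np.atleast_2d(P);T=c['T'];q=(P-T[:3,3])@T[:3,:3];s=q[:,:2]/q[:,2:];s=s*(1+float(c['k1'])*(s**2).sum(1,keepdims=True))
    return s@np.diag([c['K'][0,0],c['K'][1,1]])+c['K'][:2,2]
def tri(c1,p1,c2,p2):
    A=0;b=0
    for c,p in((c1,p1),(c2,p2)):
        o,w=ray(c,*p);M=np.eye(3)-np.outer(w,w);A=A+M;b=b+M@o
    return np.linalg.solve(A,b)
E
python3 - <<'E'
from h import *
for n in('side','top'):
    c=cam(n,n+'1.png');print(n,c['K'],c['k1'],c['T'])
print(ctrl.observe())
E
```

```text
pics
side [[441.53236983   0.         318.26850362]
 [  0.         441.53236983 205.21754856]
 [  0.           0.           1.        ]] -0.10340479443813529 [[-0.99802434 -0.04402646  0.04482293  0.50298348]
 [-0.05903704  0.41307185 -0.90878285  0.86069286]
 [ 0.0214954  -0.90963362 -0.41485495  0.51753767]
 [ 0.          0.          0.          1.        ]]
top [[371.96410854   0.         318.10599186]
 [  0.         371.96410854 195.30426603]
 [  0.           0.           1.        ]] -0.0382254774466057 [[-2.71192382e-04 -9.90358793e-01  1.38525762e-01  4.27800604e-01]
 [-9.99660995e-01  3.87500681e-03  2.57464500e-02 -2.13552782e-02]
 [-2.60350115e-02 -1.38471819e-01 -9.90024108e-01  1.04800913e+00]
 [ 0.00000000e+00  0.00000000e+00  0.00000000e+00  1.00000000e+00]]
{'time': 0.1, 'qpos': array([ 1.06488163e+00,  2.21144689e-01,  1.52754179e+00,  2.07739808e-05,
        1.39469771e+00, -1.26068983e-01]), 'qvel': array([-1.71500880e-03, -3.64019983e-03, -2.49224893e-03, -3.18692785e-04,
       -1.31755681e-03,  6.81989388e-05]), 'tau': array([ 2.20597831e-03, -4.95937407e+01, -3.88522625e+01,  6.99445931e-02,
        5.15212119e-02, -8.07703771e-06]), 'eef_pos': array([0.23145417, 0.57998818, 0.24652434]), 'tcp_rot': array([-0.92587308,  1.36693888,  0.92456636]), 'force': array([-0.46884172,  0.38430106,  0.28165695]), 'moment': array([ 0.03183222, -0.03341076,  0.0375803 ]), 'opening': 0.9972290995874029}
```

View pics/side1.png

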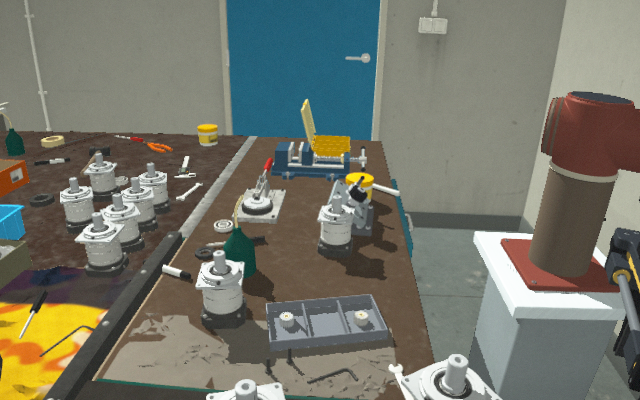

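View pics/top1.png

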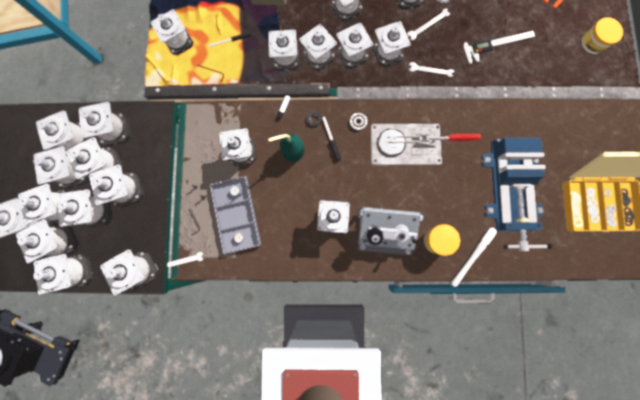

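The side view shows the jig partly hidden behind the gearbox (335,220), with the tray at (325,322). In the top view the jig is at about (390,232) with the nut at (375,236), the gearbox at (333,217), the tub at (442,240), the oil can at (290,147) and the empty middle pocket at about (235,215).

```bash
python3 - <<'E'
from h import *
t=load('top')['image'][195:265,345:465];s=load('side')['image'][165:255,300:420]
a=cv2.resize(t,None,fx=6.6,fy=6.6,interpolation=cv2.INTER_CUBIC)
cv2.imwrite('pics/jigtop.png',a)
t=load('top')['image'][170:262,200:270]
b=cv2.resize(t,None,fx=5,fy=5,interpolation=cv2.INTER_CUBIC)
s=cv2.resize(s,(600,460)[::1] and (440,330),interpolation=cv2.INTER_CUBIC)
o=np.zeros((460,800,3),np.uint8);o[:b.shape[0],:b.shape[1]]=b;o[:330,355:795]=s
cv2.imwrite('pics/mix.png',o);print(a.shape,b.shape)
E
```

```text
(462, 792, 3) (460, 350, 3)
```

View pics/jigtop.png

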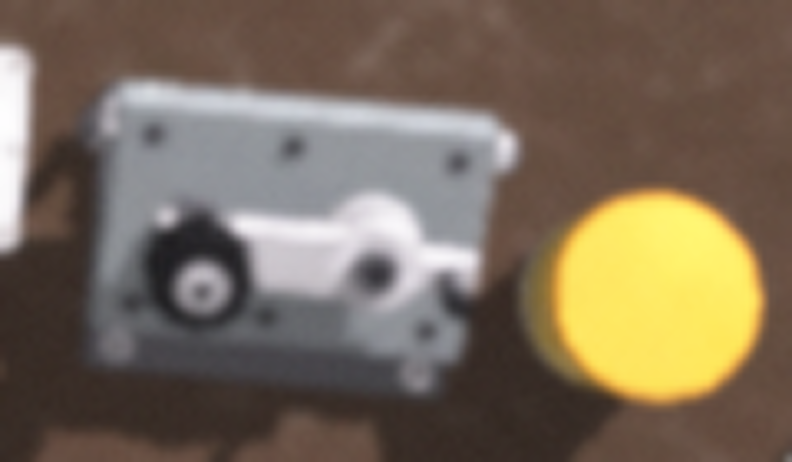

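View pics/mix.png

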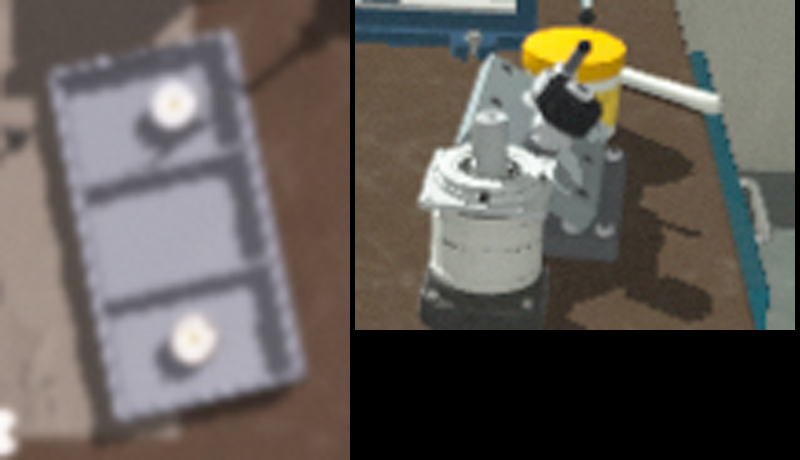

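```bash
cat >> h.py <<'E'
def frame(p):  # seat xyz,yaw -> T
    th=np.radians(30)
    Rm=R.from_euler('z',p[3]).as_matrix()@np.array([[np.cos(th),0,-np.sin(th)],[0,1,0],[np.sin(th),0,np.cos(th)]])
    T=np.eye(4);T[:3,:3]=Rm;T[:3,3]=p[:3];return T
def J(p,q):
    T=frame(p);return T[:3,:3]@np.array(q)+T[:3,3]
E
python3 - <<'E'
from h import *
from scipy.optimize import least_squares
t=load('top');s=load('side')
obs=[(t,(0,.07,.055),(375.6,238.2)),(t,(0,-.028,.052),(414.4,239.4)),(t,(0,0,.028),(402.6,236.2)),
(s,(0,.07,.055),(361.9,189.5)),(s,(0,-.028,.052),(362.7,177.8))]
f=lambda p:np.concatenate([proj(c,J(p,q))[0]-np.array(o) for c,q,o in obs])
r=least_squares(f,[.35,-.2,.062,0]);print(r.x,r.fun.round(2))
np.save('jig',r.x);p=r.x
for n,c,u,v,z in(('gearboxtop',t,333,217,.1),('tubtop',t,345+660/6.6,195+297/6.6,.072),('can',t,291,148,.1)):print(n,onz(c,u,v,z).round(3))
for n,z,X,Y in(('b',.019,173,103),('c',.019,192,340),('c1',.022,50,72),('c2',.022,237,32),('c3',.022,303,378),('c4',.022,117,422)):
  print(n,onz(t,200+X/5,170+Y/5,z).round(4))
for x in(-.052,.052):
  for y in(.115,-.035): print(x,y,proj(t,J(p,(x,y,0))).round(1),J(p,(x,y,0)).round(3))
T=frame(p);print(T.round(3))
for n,q in(('nut',(0,.07,.0395)),('pin',(0,-.028,.038)),('gear',(0,0,.01))):print(n,J(p,q).round(4))
o=ctrl.observe();print(R.from_rotvec(o['tcp_rot']).as_matrix().round(3))
E
```

```text
[ 0.47128153 -0.21328127  0.05802648 -0.06305642] [ 0.18  0.82  0.27  1.41 -0.55 -0.59 -0.75  0.6  -0.94 -0.81]
gearboxtop [ 0.504 -0.035  0.1  ]
tubtop [ 0.446 -0.326  0.072]
can [0.686 0.075 0.1  ]
b [0.5861 0.2411 0.019 ]
c [0.4532 0.2264 0.019 ]
c1 [0.6037 0.3112 0.022 ]
c2 [0.6261 0.2051 0.022 ]
c3 [0.4323 0.1635 0.022 ]
c4 [0.4081 0.2662 0.022 ]
-0.052 0.115 [[355.4 245.1]] [ 0.434 -0.096  0.032]
-0.052 -0.035 [[411.  248.5]] [ 0.424 -0.245  0.032]
0.052 0.115 [[358.5 210.1]] [ 0.523 -0.101  0.084]
0.052 -0.035 [[416.5 213.5]] [ 0.514 -0.251  0.084]
[[ 0.864  0.063 -0.499  0.471]
 [-0.055  0.998  0.032 -0.213]
 [ 0.5    0.     0.866  0.058]
 [ 0.     0.     0.     1.   ]]
nut [ 0.456  -0.1422  0.0922]
pin [ 0.4506 -0.24    0.0909]
gear [ 0.4663 -0.213   0.0667]
[[-0.001 -0.929  0.371]
 [-0.002  0.371  0.929]
 [-1.     0.    -0.002]]
```

```bash
cat >> h.py <<'E'
def tool(p,phi):  # tool x = -n, z = cos phi X + sin phi Y
    M=frame(p)[:3,:3];x=-M[:,2];z=np.cos(phi)*M[:,0]+np.sin(phi)*M[:,1]
    return np.c_[x,np.cross(z,x),z]
def st(o=None):
    o=o or ctrl.observe();return o,o['eef_pos'],R.from_rotvec(o['tcp_rot']).as_matrix()
def go(Pt,Rt,o=None):
    o,P,Rc=st(o);v=R.from_matrix(Rt@Rc.T).as_rotvec()
    print('dpos',(Pt-P).round(4),'rot',v.round(4),'|rot|',np.linalg.norm(v).round(3))
def show(p,o=None):
    o,P,Rc=st(o);T=frame(p)
    print('TCP in jig mm',((P-T[:3,3])@T[:3,:3]*1e3).round(1),'phi',np.arctan2(T[:3,1]@Rc[:,2],T[:3,0]@Rc[:,2]).round(3),'axis err',(T[:3,:3].T@Rc[:,0]).round(3),
     'F jig',(o['force']@T[:3,:3]).round(1),'M jig',(o['moment']@T[:3,:3]).round(2),'open mm',(o['opening']*87).round(1),'q',o['qpos'].round(2),'t',round(o['time'],2))
E
python3 - <<'E'
from h import *
from scipy.optimize import least_squares
t=load('top');s=load('side')
obs=[(t,(0,.07,.055),(375.6,238.2)),(t,(0,-.028,.052),(414.4,239.4)),(t,(0,0,.028),(402.6,236.2)),
(s,(0,.07,.055),(361.9,189.5)),(s,(0,-.028,.052),(362.7,177.8))]
def f(p):
    e=[proj(c,J(p,q))[0]-np.array(o) for c,q,o in obs]
    a,b=proj(t,[J(p,(.052,.10,0)),J(p,(.052,-.04,0))]);d=b-a
    e.append([(d[1]/d[0]-.084)*40,(p[2]-.062)*500]);return np.concatenate(e)
p=least_squares(f,[.35,-.2,.062,0]).x;print(p,f(p).round(2));np.save('jig',p)
show(p)
for phi in(0,np.pi):go(J(p,(0,.07,.16)),tool(p,phi))
E
```

```text
[ 0.47102476 -0.21274606  0.06017928 -0.07573714] [-0.05  0.54  0.13  1.63 -0.66 -0.52 -0.95 -0.09 -0.65 -1.44 -0.48 -0.91]Traceback (most recent call last):
  File "<stdin>", line 11, in <module>
  File "h.py", line 41, in show
    'F jig',(o['force']@T[:3,:3]).round(1),'M jig',(o['moment']@T[:3,:3]).round(2),'open mm',(o['opening']*87).round(1),'q',o['qpos'].round(2),'t',round(o['time'],2))
                                                                                             ^^^^^^^^^^^^^^^^^^^^^^^
AttributeError: 'float' object has no attribute 'round'
```

```bash
sed -i "s/(o\['opening'\]\*87).round(1)/round(o['opening']*87,1)/" h.py; cat > s.py <<'E'
import sys
from h import *
p=np.load('jig.npy');show(p)
a=[eval(x) for x in sys.argv[1:]]
if a: go(J(p,a[:3]),tool(p,a[3]))
E
python3 s.py 0 .07 .16 0; python3 s.py 0 .07 .16 np.pi
```

```text
TCP in jig mm [-165.7  772.3  310.8] phi 1.306 axis err [-0.501 -0.002 -0.866] F jig [-0.3  0.3  0.5] M jig [ 0.05 -0.03  0.02] open mm 86.8 q [ 1.06  0.22  1.53  0.    1.39 -0.13] t 0.1
dpos [ 0.1651 -0.7169 -0.0478] rot [ 0.2969 -0.4766 -1.2358] |rot| 1.357
TCP in jig mm [-165.7  772.3  310.8] phi 1.306 axis err [-0.501 -0.002 -0.866] F jig [-0.3  0.3  0.5] M jig [ 0.05 -0.03  0.02] open mm 86.8 q [ 1.06  0.22  1.53  0.    1.39 -0.13] t 0.1
dpos [ 0.1651 -0.7169 -0.0478] rot [-0.5132 -0.3204  1.8266] |rot| 1.924
```

servo_tool(claw=[0.06, 0.06, 0.06, 0.06, 0.06, 0.06, 0.06, 0.06], delta_pos=[[0.013, -0.055, 0.01], [0.025, -0.11, 0.02], [0.038, -0.165, 0.02], [0.051, -0.22, 0.02], [0.063, -0.275, 0.02], [0.076, -0.33, 0.02], [0.089, -0.385, 0.02], [0.101, -0.44, 0.02]], rotation=[[0.023, -0.037, -0.095], [0.046, -0.073, -0.19], [0.069, -0.11, -0.285], [0.091, -0.147, -0.38], [0.114, -0.183, -0.475], [0.137, -0.22, -0.57], [0.16, -0.257, -0.665], [0.183, -0.293, -0.76]])

```text
time: 1.1
eef_pos: [0.3323, 0.1387, 0.2663]
tcp_rot: [-0.323, 1.208, 0.303]
force: [0.6, -0.1, 0.4]
opening: 0.688
```

```bash
python3 s.py 0 .07 .16 0
```

```text
TCP in jig mm [-39.8 339.9 261. ] phi 0.487 axis err [-0.194  0.081 -0.978] F jig [ 0.7 -0.1  0.1] M jig [-0.05  0.22 -0.02] open mm 59.9 q [ 0.18 -0.83  2.35 -0.    1.29 -0.25] t 1.1
dpos [ 0.0643 -0.2756 -0.0676] rot [ 0.114  -0.1814 -0.4744] |rot| 0.521
```

servo_tool(claw=[0.06, 0.06, 0.06, 0.06, 0.06, 0.06], delta_pos=[[0.02, -0.055, -0.01], [0.03, -0.11, -0.025], [0.04, -0.165, -0.035], [0.05, -0.22, -0.05], [0.064, -0.276, -0.068], [0.064, -0.276, -0.068]], rotation=[[0.023, -0.036, -0.095], [0.046, -0.073, -0.19], [0.068, -0.109, -0.285], [0.091, -0.145, -0.38], [0.114, -0.181, -0.474], [0.114, -0.181, -0.474]])

```text
time: 1.85
eef_pos: [0.3946, -0.1401, 0.1955]
tcp_rot: [0.047, 1.051, -0.074]
force: [-0.2, 1.2, 0.2]
opening: 0.692
```

```bash
python3 s.py 0 .07 .11 0;python3 - <<'E'
from h import *
c=cam('side');p=np.load('jig.npy')
im=cv2.resize(c['image'][130:260,270:440],None,fx=4.4,fy=4.4,interpolation=cv2.INTER_CUBIC)
def mk(q,col):
    x=(proj(c,q)[0]-[270,130])*4.4;cv2.drawMarker(im,tuple(int(v) for v in x),col,0,14,1)
mk(J(p,(0,.07,.055)),(0,0,255));mk(J(p,(0,-.028,.052)),(0,255,0))
o,P,Rc=st();mk(P,(255,0,0));mk(P+.025*Rc[:,0]+.03*Rc[:,2],(255,0,255));mk(P+.025*Rc[:,0]-.03*Rc[:,2],(255,0,255))
cv2.imwrite('pics/s3.png',im)
E
```

```text
TCP in jig mm [ -3.1  66.7 158. ] phi -0.008 axis err [-0.005 -0.001 -1.   ] F jig [-0.1  1.2  0.3] M jig [-0.05  0.39  0.02] open mm 60.2 q [-0.79 -0.72  2.47  0.39  1.02 -0.85] t 1.85
dpos [ 0.0269  0.0013 -0.0401] rot [-0.0039 -0.0045  0.0077] |rot| 0.01
```

View pics/s3.png

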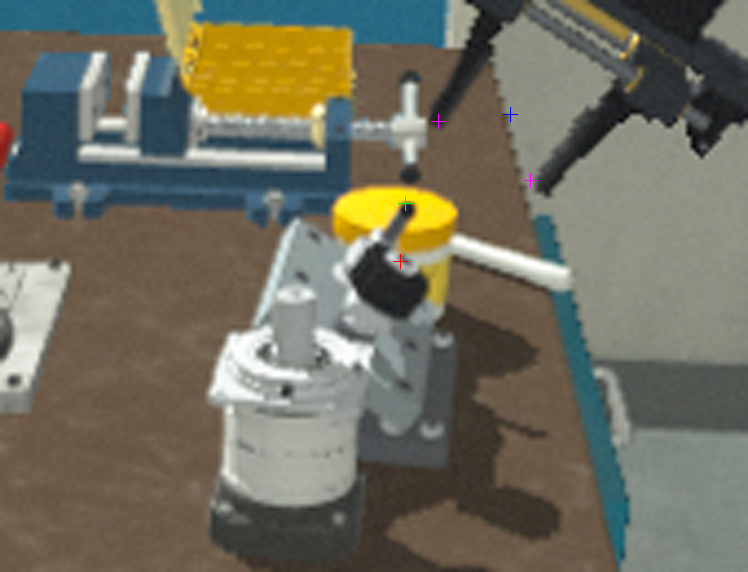

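The fingertips at (435,120) and (540,185) are in line with the nut along its axis, and the marker on the boss at (400,260) is within 2 mm. Descending.

servo_tool(claw=[0.06, 0.06, 0.06, 0.06, 0.06], delta_pos=[[0.02, 0.002, -0.025], [0.034, 0.001, -0.053], [0.046, 0.0005, -0.074], [0.054, 0, -0.087], [0.054, 0, -0.087]], rotation=[[-0.004, -0.004, 0.008], [-0.004, -0.004, 0.008], [-0.004, -0.004, 0.008], [-0.004, -0.004, 0.008], [-0.004, -0.004, 0.008]])

```text
time: 2.52
eef_pos: [0.4491, -0.1361, 0.109]
tcp_rot: [0.036, 1.048, -0.061]
force: [0.5, 0.8, 1.1]
opening: 0.69
```

```bash
python3 s.py 0 .07 .056 0
```

```text
TCP in jig mm [ 0.4 74.8 56.1] phi 0.007 axis err [-0.001  0.005 -1.   ] F jig [0.9 0.8 0.7] M jig [-0.11  0.33  0.03] open mm 60.0 q [-0.66 -0.36  2.44  0.46  0.67 -0.9 ] t 2.52
dpos [-0.0007 -0.0047 -0.0003] rot [-0.0007 -0.0012 -0.0082] |rot| 0.008
```

servo_tool(claw=[0.06, 0.06, 0.035, 0.035, 0.035, 0.035], delta_pos=[[-0.0005, -0.0045, 0], [-0.0005, -0.0045, 0], [-0.0005, -0.0045, 0], [-0.0005, -0.0045, 0], [-0.0005, -0.0045, 0], [-0.0005, -0.0045, 0]], rotation=[[0, 0, -0.008], [0, 0, -0.008], [0, 0, -0.008], [0, 0, -0.008], [0, 0, -0.008], [0, 0, -0.008]], squeeze=25)

```text
time: 3.28
eef_pos: [0.4488, -0.1407, 0.1093]
tcp_rot: [0.04, 1.047, -0.068]
force: [1.1, 0.6, 0.9]
opening: 0.449
```

```bash
python3 s.py 0 .07 .056 0;python3 - <<'E'
from h import *
n=frame(np.load('jig.npy'))[:3,2]
print(n, n*.15)
E
```

```text
TCP in jig mm [ 0.6 70.1 56.4] phi -0.0 axis err [-0.001  0.    -1.   ] F jig [1.3 0.7 0.3] M jig [-0.05  0.19  0.06] open mm 39.0 q [-0.67 -0.36  2.44  0.46  0.67 -0.9 ] t 3.27
dpos [-0.0004 -0.0001 -0.0006] rot [-0.0005 -0.0007 -0.    ] |rot| 0.001
[-0.49856666  0.03783238  0.8660254 ] [-0.074785    0.00567486  0.12990381]
```

servo_tool(claw=[0.035, 0.035, 0.035], delta_pos=[[0, 0, 0], [0, 0, 0], [0, 0, 0]], rotation=[[-0.04, 0.003, 0.069], [-0.075, 0.0057, 0.13], [-0.075, 0.0057, 0.13]])

```text
time: 3.65
eef_pos: [0.4488, -0.1408, 0.1095]
tcp_rot: [-0.096, 1.05, 0.01]
force: [-2.3, 0.6, 3.5]
opening: 0.456
```

```bash
python3 s.py
```

```text
TCP in jig mm [ 0.8 70.1 56.5] phi 0.149 axis err [-0.001  0.    -1.   ] F jig [-0.3  0.5  4.2] M jig [0.08 0.44 0.03] open mm 39.7 q [-0.67 -0.36  2.44  0.46  0.67 -1.05] t 3.65
```

servo_tool(claw=[0.035, 0.035, 0.035, 0.035], delta_pos=[[-0.0003, 0, 0.0006], [-0.0006, 0, 0.001], [-0.0007, 0, 0.0012], [-0.0007, 0, 0.0012]], rotation=[[-0.075, 0.0057, 0.13], [-0.15, 0.0114, 0.26], [-0.174, 0.013, 0.303], [-0.174, 0.013, 0.303]])

```text
time: 4.15
eef_pos: [0.4483, -0.1407, 0.1107]
tcp_rot: [-0.41, 1.04, 0.193]
force: [3.3, 0.5, -0.3]
opening: 0.453
```

```bash
python3 s.py
```

```text
TCP in jig mm [ 1.  70.1 57.8] phi 0.497 axis err [-0.     0.001 -1.   ] F jig [ 2.7  0.7 -1.9] M jig [ 0.24 -0.08 -0.02] open mm 39.5 q [-0.67 -0.37  2.44  0.46  0.68 -1.4 ] t 4.15
```

servo_tool(claw=[0.035, 0.035, 0.035, 0.035, 0.035, 0.035], delta_pos=[[-0.0002, 0, 0.0003], [-0.0004, 0, 0.0007], [-0.0006, 0, 0.001], [-0.0008, 0, 0.0014], [-0.001, 0, 0.0017], [-0.001, 0, 0.0017]], rotation=[[-0.08, 0.006, 0.139], [-0.16, 0.012, 0.277], [-0.239, 0.018, 0.416], [-0.319, 0.024, 0.554], [-0.399, 0.03, 0.693], [-0.399, 0.03, 0.693]])

```text
time: 4.9
eef_pos: [0.4478, -0.1403, 0.1127]
tcp_rot: [-1.129, 0.93, 0.614]
force: [6.1, 2.7, -0.9]
opening: 0.451
```

```bash
python3 s.py
```

```text
TCP in jig mm [ 1.4 70.5 59.8] phi 1.296 axis err [ 0.001  0.001 -1.   ] F jig [ 4.6  3.2 -3.8] M jig [ 0.6  -0.36  0.06] open mm 39.2 q [-0.67 -0.37  2.44  0.46  0.68 -2.19] t 4.9
```

servo_tool(claw=[0.06, 0.06, 0.06, 0.06, 0.06, 0.06, 0.06, 0.06], delta_pos=[[0, 0, 0], [0, 0, 0], [0, 0, 0], [0, 0, 0], [0, 0, 0], [0, 0, 0], [0, 0, 0], [0, 0, 0]], rotation=[[0, 0, 0], [0, 0, 0], [0.09, -0.0068, -0.156], [0.18, -0.0136, -0.312], [0.269, -0.0204, -0.468], [0.359, -0.0272, -0.624], [0.449, -0.034, -0.779], [0.538, -0.041, -0.935]])

```text
time: 5.9
eef_pos: [0.4475, -0.1404, 0.1125]
tcp_rot: [-0.151, 1.048, 0.041]
force: [0.0, 0.5, 0.3]
opening: 0.689
```

servo_tool(claw=[0.06, 0.06, 0.06, 0.06, 0.06, 0.06, 0.06, 0.06], delta_pos=[[0, 0, 0], [0, 0, 0], [0, 0, 0], [0, 0, 0], [0, 0, 0], [0, 0, 0], [0, 0, 0], [0, 0, 0]], rotation=[[0.09, -0.0068, -0.156], [0.18, -0.0136, -0.312], [0.269, -0.0204, -0.468], [0.359, -0.0272, -0.624], [0.449, -0.034, -0.779], [0.538, -0.041, -0.935], [0.628, -0.0477, -1.091], [0.718, -0.0545, -1.247]])

```text
time: 6.9
eef_pos: [0.4473, -0.1405, 0.1122]
tcp_rot: [1.154, 0.866, -0.708]
force: [-0.5, 0.2, -0.1]
opening: 0.688
```

```bash
python3 s.py 0 .07 .0595 -1.25
```

```text
TCP in jig mm [ 0.8 70.2 59.7] phi -1.237 axis err [-0.001 -0.001 -1.   ] F jig [-0.5  0.2  0.1] M jig [-0.04  0.44  0.04] open mm 59.9 q [-0.67 -0.37  2.44  0.46  0.68  0.34] t 6.9
dpos [-0.0006 -0.0002 -0.0005] rot [ 0.0074 -0.0013 -0.0109] |rot| 0.013
```

Now close, then turn anticlockwise with the rise.

servo_tool(claw=[0.035, 0.035, 0.035, 0.035, 0.035, 0.035, 0.035, 0.035], delta_pos=[[-0.0005, 0, -0.0005], [-0.0005, 0, -0.0005], [-0.0005, 0, -0.0005], [-0.0007, 0, -0.0001], [-0.0009, 0, 0.0003], [-0.0011, 0, 0.0007], [-0.0013, 0, 0.0011], [-0.0015, 0, 0.0014]], rotation=[[0, 0, 0], [0, 0, 0], [0, 0, 0], [-0.09, 0.0068, 0.156], [-0.18, 0.0136, 0.312], [-0.269, 0.0204, 0.468], [-0.359, 0.0272, 0.624], [-0.449, 0.034, 0.779]])

```text
time: 7.9
eef_pos: [0.4459, -0.1404, 0.1138]
tcp_rot: [0.338, 1.025, -0.242]
force: [0.7, 2.2, 0.8]
opening: 0.453
```

```bash
python3 s.py
```

```text
TCP in jig mm [ 0.4 70.3 61.7] phi -0.33 axis err [ 0.001 -0.001 -1.   ] F jig [0.8 2.2 0.4] M jig [ 0.1   0.25 -0.06] open mm 39.4 q [-0.67 -0.38  2.44  0.46  0.69 -0.56] t 7.9
```

servo_tool(claw=[0.035, 0.035, 0.035, 0.035, 0.035, 0.035, 0.035, 0.035], delta_pos=[[-0.0002, 0, 0.0004], [-0.0004, 0, 0.0008], [-0.0007, 0, 0.0012], [-0.0009, 0, 0.0016], [-0.0011, 0, 0.002], [-0.0013, 0, 0.0023], [-0.0015, 0, 0.0026], [-0.0015, 0, 0.0026]], rotation=[[-0.09, 0.0068, 0.156], [-0.18, 0.0136, 0.312], [-0.269, 0.0204, 0.468], [-0.359, 0.0272, 0.624], [-0.449, 0.034, 0.779], [-0.538, 0.041, 0.935], [-0.618, 0.047, 1.074], [-0.618, 0.047, 1.074]])

```text
time: 8.9
eef_pos: [0.445, -0.1401, 0.117]
tcp_rot: [-0.784, 0.996, 0.41]
force: [3.8, 4.0, 1.7]
opening: 0.449
```

```bash
python3 s.py
```

```text
TCP in jig mm [ 1.2 70.4 64.9] phi 0.91 axis err [ 0.003  0.001 -1.   ] F jig [ 3.9  4.3 -0.3] M jig [ 0.5  -0.42  0.06] open mm 39.1 q [-0.68 -0.39  2.45  0.46  0.7  -1.81] t 8.9
```

servo_tool(claw=[0.035, 0.035, 0.035], delta_pos=[[-0.0001, 0, 0.0001], [-0.0001, 0, 0.0002], [-0.0001, 0, 0.0002]], rotation=[[-0.04, 0.003, 0.069], [-0.075, 0.0057, 0.13], [-0.075, 0.0057, 0.13]])

```text
time: 9.28
eef_pos: [0.4452, -0.14, 0.1174]
tcp_rot: [-0.916, 0.973, 0.487]
force: [4.2, 2.1, -0.3]
opening: 0.454
```

```bash
python3 s.py
```

```text
TCP in jig mm [ 1.5 70.5 65.2] phi 1.058 axis err [ 0.003  0.002 -1.   ] F jig [ 3.3  2.4 -2.2] M jig [ 0.36 -0.24 -0.46] open mm 39.5 q [-0.68 -0.4   2.45  0.46  0.7  -1.95] t 9.28
```

servo_tool(claw=[0.06, 0.06, 0.06, 0.06, 0.06], delta_pos=[[0, 0, 0], [0, 0, 0], [-0.015, 0.001, 0.026], [-0.03, 0.002, 0.052], [-0.03, 0.002, 0.052]], rotation=[[0, 0, 0], [0, 0, 0], [0, 0, 0], [0, 0, 0], [0, 0, 0]])

```text
time: 9.9
eef_pos: [0.4158, -0.1393, 0.1718]
tcp_rot: [-0.919, 0.971, 0.483]
force: [0.4, -0.6, -0.7]
opening: 0.691
```

```bash
python3 s.py 0 -.028 .115 0
```

```text
TCP in jig mm [  3.3  69.  127. ] phi 1.058 axis err [ 0.007 -0.002 -1.   ] F jig [ 0.  -0.6 -0.8] M jig [-0.03  0.31 -0.01] open mm 60.1 q [-0.74 -0.62  2.47  0.41  0.9  -1.91] t 9.9
dpos [-0.0043 -0.097  -0.012 ] rot [ 0.5329 -0.0349 -0.9137] |rot| 1.058
```

servo_tool(claw=[0.03, 0.03, 0.03, 0.03, 0.03, 0.03, 0.03, 0.03], delta_pos=[[-0.0005, -0.016, -0.002], [-0.001, -0.032, -0.004], [-0.002, -0.048, -0.006], [-0.003, -0.065, -0.008], [-0.0035, -0.081, -0.01], [-0.0043, -0.097, -0.012], [-0.0043, -0.097, -0.012], [-0.0043, -0.097, -0.012]], rotation=[[0.089, -0.0058, -0.152], [0.178, -0.0117, -0.305], [0.266, -0.0175, -0.457], [0.355, -0.023, -0.61], [0.444, -0.029, -0.761], [0.533, -0.035, -0.914], [0.533, -0.035, -0.914], [0.533, -0.035, -0.914]])

```text
time: 10.9
eef_pos: [0.4113, -0.2356, 0.1588]
tcp_rot: [0.038, 1.048, -0.066]
force: [-0.2, 0.2, 0.1]
opening: 0.347
```

```bash
python3 s.py 0 -.028 .066 0;python3 - <<'E'
from h import *
c=cam('side');p=np.load('jig.npy')
im=cv2.resize(c['image'][130:260,290:420],None,fx=4.4,fy=4.4,interpolation=cv2.INTER_CUBIC)
def mk(q,col):
    x=(proj(c,q)[0]-[290,130])*4.4;cv2.drawMarker(im,tuple(int(v) for v in x),col,0,10,1)
mk(J(p,(0,.07,.06375)),(0,0,255));mk(J(p,(0,-.028,.06075)),(0,255,0))
o,P,Rc=st();mk(P+.025*Rc[:,0]+.015*Rc[:,2],(255,0,255));mk(P+.025*Rc[:,0]-.015*Rc[:,2],(255,0,255))
cv2.imwrite('pics/s4.png',im)
E
```

```text
TCP in jig mm [ -0.8 -27.3 114.3] phi 0.002 axis err [-0.001  0.001 -1.   ] F jig [-0.1  0.2  0.2] M jig [-0.1   0.36  0.07] open mm 30.2 q [-0.96 -0.39  2.35  0.52  0.9  -1.15] t 10.9
dpos [ 0.0247 -0.0026 -0.0414] rot [ 0.     -0.0012 -0.0026] |rot| 0.003
```

View pics/s4.png

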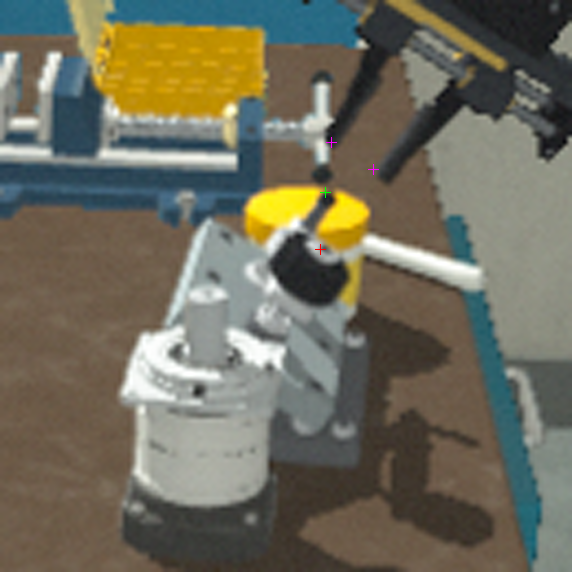

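The pin's ball at (327,200) lies on the tool axis through the middle of the fingertips. I'll descend to cage it.

servo_tool(claw=[0.03, 0.03, 0.03, 0.03], delta_pos=[[0.01, -0.001, -0.017], [0.02, -0.002, -0.034], [0.0245, -0.0025, -0.0415], [0.0245, -0.0025, -0.0415]], rotation=[[0, 0, 0], [0, 0, 0], [0, 0, 0], [0, 0, 0]])

```text
time: 11.45
eef_pos: [0.4358, -0.2373, 0.1171]
tcp_rot: [0.038, 1.048, -0.065]
force: [-0.3, 0.6, 0.6]
opening: 0.344
```

```bash
python3 s.py;python3 - <<'E'
from h import *
p=np.load('jig.npy');o,P,Rc=st();M=frame(p)[:3,:3]
a=lambda th,lead=.0:J(p,(.098*np.sin(th),.07-.098*np.cos(th),.066))
for th in np.linspace(.1,1.8,18): print(th.round(2),(a(th)-P).round(4),(M[:,2]*th*1).round(3))
E
```

```text
TCP in jig mm [ -0.3 -27.1  65.9] phi 0.003 axis err [-0.002  0.002 -1.   ] F jig [0.  0.6 0.7] M jig [-0.08  0.32  0.09] open mm 29.9 q [-0.9  -0.24  2.34  0.56  0.76 -1.19] t 11.45
0.1 [ 0.0087 -0.0011  0.0052] [-0.05   0.004  0.087]
0.2 [ 0.0171 -0.0002  0.01  ] [-0.1    0.008  0.173]
0.3 [0.0255 0.0016 0.0148] [-0.15   0.011  0.26 ]
0.4 [0.0337 0.0043 0.0194] [-0.199  0.015  0.346]
0.5 [0.0417 0.008  0.0238] [-0.249  0.019  0.433]
0.6 [0.0492 0.0125 0.0279] [-0.299  0.023  0.52 ]
0.7 [0.0564 0.0179 0.0318] [-0.349  0.026  0.606]
0.8 [0.0631 0.0241 0.0354] [-0.399  0.03   0.693]
0.9 [0.0693 0.031  0.0387] [-0.449  0.034  0.779]
1.0 [0.0748 0.0386 0.0415] [-0.499  0.038  0.866]
1.1 [0.0796 0.0468 0.0439] [-0.548  0.042  0.953]
1.2 [0.0838 0.0554 0.0459] [-0.598  0.045  1.039]
1.3 [0.0871 0.0645 0.0475] [-0.648  0.049  1.126]
1.4 [0.0897 0.0739 0.0486] [-0.698  0.053  1.212]
1.5 [0.0915 0.0835 0.0492] [-0.748  0.057  1.299]
1.6 [0.0924 0.0932 0.0493] [-0.798  0.061  1.386]
1.7 [0.0925 0.103  0.0489] [-0.848  0.064  1.472]
1.8 [0.0917 0.1128 0.048 ] [-0.897  0.068  1.559]
```

servo_tool(claw=[0.03, 0.03, 0.03, 0.03, 0.03, 0.03, 0.03, 0.03], delta_pos=[[0.0087, -0.0011, 0.0052], [0.0255, 0.0016, 0.0148], [0.0337, 0.0043, 0.0194], [0.0492, 0.0125, 0.0279], [0.0564, 0.0179, 0.0318], [0.0693, 0.031, 0.0387], [0.0748, 0.0386, 0.0415], [0.0838, 0.0554, 0.0459]], rotation=[[-0.032, 0.003, 0.056], [-0.097, 0.007, 0.169], [-0.13, 0.01, 0.225], [-0.194, 0.015, 0.338], [-0.227, 0.017, 0.394], [-0.292, 0.022, 0.506], [-0.324, 0.025, 0.563], [-0.389, 0.03, 0.675]])

```text
time: 12.45
eef_pos: [0.5196, -0.1819, 0.1631]
tcp_rot: [-0.671, 1.018, 0.345]
force: [-1.6, -1.7, 0.6]
opening: 0.346
```

```bash
python3 s.py; python3 - <<'E'
from h import *
p=np.load('jig.npy')
for th in(1.35,1.5,1.65,1.7):go(J(p,(.098*np.sin(th),.07-.098*np.cos(th),.066)),tool(p,.65*th))
E
```

```text
TCP in jig mm [91.3 34.4 66. ] phi 0.785 axis err [-0.003 -0.001 -1.   ] F jig [-1.  -1.8  1.2] M jig [-0.32  0.33  0.06] open mm 30.1 q [-0.64 -0.21  2.21  0.41  0.73 -1.59] t 12.45
dpos [0.0048 0.0138 0.0021] rot [-0.0455  0.0003  0.0803] |rot| 0.092
dpos [0.0077 0.0281 0.0032] rot [-0.0939  0.004   0.1648] |rot| 0.19
dpos [0.0088 0.0428 0.0031] rot [-0.1424  0.0078  0.2493] |rot| 0.287
dpos [0.0087 0.0477 0.0029] rot [-0.1586  0.009   0.2775] |rot| 0.32
```

servo_tool(claw=[0.03, 0.03, 0.03, 0.03, 0.03, 0.035, 0.035, 0.035], delta_pos=[[0.005, 0.014, 0.002], [0.0077, 0.028, 0.0032], [0.0088, 0.043, 0.003], [0.0087, 0.0477, 0.003], [0.0087, 0.0477, 0.003], [0.0087, 0.0445, 0.003], [-0.008, 0.0455, 0.03], [-0.026, 0.0465, 0.062]], rotation=[[-0.045, 0, 0.08], [-0.094, 0.004, 0.165], [-0.142, 0.008, 0.249], [-0.159, 0.009, 0.278], [-0.159, 0.009, 0.278], [-0.159, 0.009, 0.278], [-0.159, 0.009, 0.278], [-0.159, 0.009, 0.278]])

```text
time: 13.45
eef_pos: [0.4926, -0.1356, 0.2246]
tcp_rot: [-0.956, 0.97, 0.514]
force: [-0.1, -0.1, 1.1]
opening: 0.404
```

```bash
python3 s.py 0 0 .095 0; python3 - <<'E'
from h import *
for n in('side','top'): cam(n)
a=cv2.resize(load('side')['image'][130:230,300:400],None,fx=4,fy=4,interpolation=cv2.INTER_CUBIC)
b=cv2.resize(load('top')['image'][185:285,340:440],None,fx=4,fy=4,interpolation=cv2.INTER_CUBIC)
cv2.imwrite('pics/s5.png',np.hstack([a,b]))
E
```

```text
TCP in jig mm [ 95.8  78.6 134.6] phi 1.104 axis err [-0.002  0.001 -1.   ] F jig [ 0.5 -0.1  1. ] M jig [-0.03  0.3   0.01] open mm 35.2 q [-0.58 -0.42  2.24  0.32  0.88 -1.75] t 13.45
dpos [-0.0689 -0.0736 -0.0822] rot [ 0.5485 -0.0433 -0.9568] |rot| 1.104
```

View pics/s5.png

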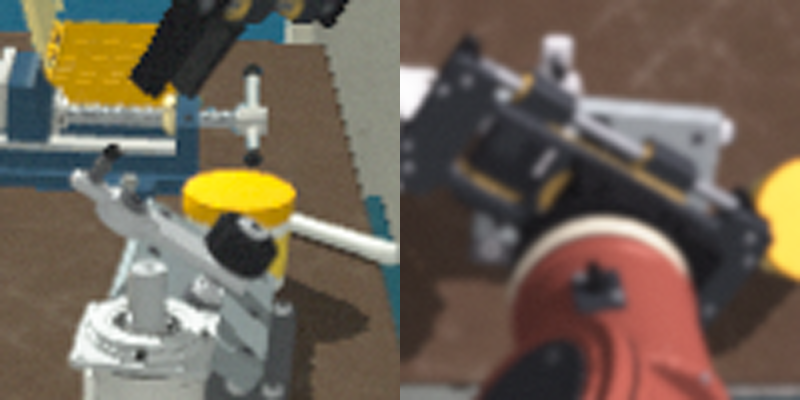

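The leaf now points up-left with its pin at (112,152), off the nest and beyond the plate's upper edge. Moving above the gear.

servo_tool(claw=[0.044, 0.044, 0.044, 0.044, 0.044, 0.044, 0.044, 0.044], delta_pos=[[-0.013, -0.012, -0.005], [-0.025, -0.024, -0.012], [-0.037, -0.036, -0.022], [-0.05, -0.05, -0.04], [-0.06, -0.062, -0.06], [-0.069, -0.0735, -0.075], [-0.069, -0.0735, -0.082], [-0.069, -0.0735, -0.082]], rotation=[[0.092, -0.0072, -0.16], [0.183, -0.0144, -0.319], [0.275, -0.0217, -0.479], [0.366, -0.029, -0.638], [0.457, -0.036, -0.797], [0.5485, -0.043, -0.957], [0.5485, -0.043, -0.957], [0.5485, -0.043, -0.957]])

```text
time: 14.55
eef_pos: [0.4253, -0.2102, 0.1465]
tcp_rot: [0.032, 1.048, -0.074]
force: [-0.3, 1.0, -0.1]
opening: 0.51
```

```bash
python3 s.py 0 0 .034 0; python3 - <<'E'
from h import *
c=cam('side');p=np.load('jig.npy')
im=cv2.resize(c['image'][140:250,290:420],None,fx=6,fy=6,interpolation=cv2.INTER_CUBIC)
def mk(q,col):
    x=(proj(c,q)[0]-[290,140])*6;cv2.drawMarker(im,tuple(int(v) for v in x),col,0,10,1)
mk(J(p,(0,0,.016)),(0,255,0));mk(J(p,(.098*np.sin(1.55),.07-.098*np.cos(1.55),.06075)),(0,0,255))
for x in(.02,-.02):mk(J(p,(x,0,.005)),(0,255,255))
o,P,Rc=st();mk(P+.025*Rc[:,0]+.022*Rc[:,2],(255,0,255));mk(P+.025*Rc[:,0]-.022*Rc[:,2],(255,0,255))
cv2.imwrite('pics/s6.png',im)
E
```

```text
TCP in jig mm [ 3.5 -1.  97.7] phi 0.003 axis err [-0.001 -0.008 -1.   ] F jig [-0.4  1.   0.1] M jig [-0.09  0.39  0.08] open mm 44.4 q [-0.87 -0.39  2.38  0.49  0.83 -1.07] t 14.55
dpos [ 0.0288 -0.0012 -0.0569] rot [ 0.0087 -0.0021  0.0013] |rot| 0.009
```

View pics/s6.png

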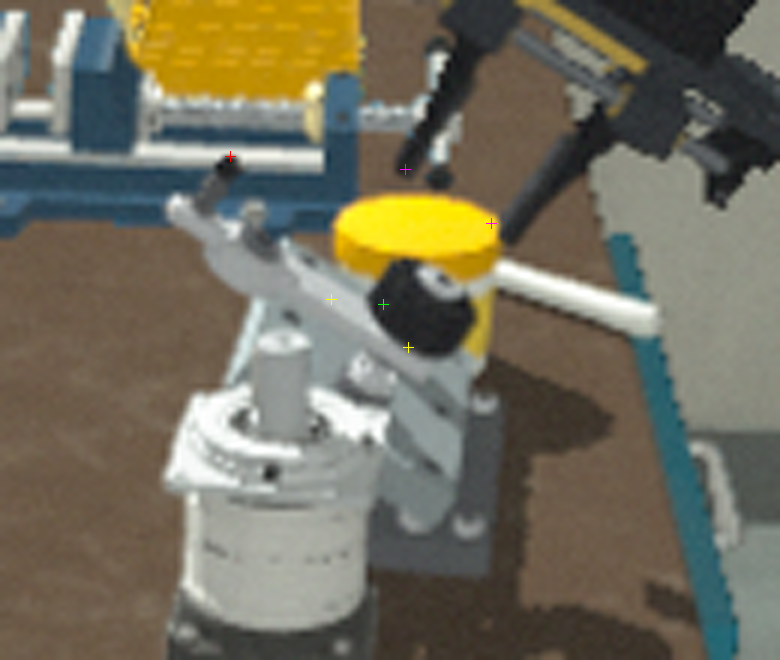

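The pin's ball at (228,165) sits on the marker for 1.55 rad, so the leaf is aside. The nut hides the gear, so I go down by geometry, guarded.

servo_tool(claw=[0.044, 0.044, 0.044, 0.044, 0.044], delta_pos=[[0.003, -0.001, -0.014], [0.012, -0.001, -0.028], [0.02, -0.0012, -0.042], [0.0208, -0.0015, -0.043], [0.0208, -0.0015, -0.043]], rotation=[[0.009, -0.002, 0.001], [0.009, -0.002, 0.001], [0.009, -0.002, 0.001], [0.009, -0.002, 0.001], [0.009, -0.002, 0.001]])

```text
time: 15.22
eef_pos: [0.4469, -0.2118, 0.105]
tcp_rot: [0.038, 1.045, -0.068]
force: [-0.1, -0.1, -1.0]
opening: 0.503
```

```bash
python3 s.py 0 0 .034 0
```

```text
TCP in jig mm [ 1.5 -0.9 50.9] phi 0.002 axis err [ 0.001 -0.    -1.   ] F jig [-0.5 -0.1 -0.8] M jig [-0.06  0.32  0.05] open mm 43.8 q [-0.83 -0.24  2.36  0.56  0.7  -1.13] t 15.22
dpos [ 0.0072  0.0004 -0.0154] rot [ 0.0013  0.0013 -0.0013] |rot| 0.002
```

servo_tool(claw=[0.044, 0.044, 0.044, 0.044, 0.02, 0.02, 0.02], delta_pos=[[0.003, 0.0004, -0.007], [0.006, 0.0004, -0.0125], [0.0072, 0.0004, -0.0152], [0.0072, 0.0004, -0.0152], [0.0072, 0.0004, -0.0152], [0.0072, 0.0004, -0.0152], [0.0072, 0.0004, -0.0152]], rotation=[[0, 0, 0], [0, 0, 0], [0, 0, 0], [0, 0, 0], [0, 0, 0], [0, 0, 0], [0, 0, 0]], squeeze=30)

```text
time: 16.1
eef_pos: [0.4541, -0.2115, 0.0899]
tcp_rot: [0.038, 1.045, -0.068]
force: [0.1, 0.4, -0.1]
opening: 0.282
```

```bash
python3 s.py 0 0 .034 0
```

```text
TCP in jig mm [ 0.2 -0.  34.2] phi 0.002 axis err [ 0.002 -0.001 -1.   ] F jig [-0.   0.4 -0.1] M jig [-0.1   0.38  0.01] open mm 24.5 q [-0.82 -0.19  2.35  0.59  0.66 -1.16] t 16.1
dpos [-0.      0.     -0.0003] rot [ 0.0015  0.0015 -0.0013] |rot| 0.002
```

servo_tool(claw=[0.02, 0.02, 0.02, 0.02, 0.02], delta_pos=[[-0.004, 0.0003, 0.007], [-0.01, 0.0007, 0.0173], [-0.02, 0.0015, 0.0346], [-0.035, 0.0025, 0.061], [-0.035, 0.0025, 0.061]], rotation=[[0, 0, 0], [0, 0, 0], [0, 0, 0], [0, 0, 0], [0, 0, 0]])

```text
time: 16.73
eef_pos: [0.4195, -0.2104, 0.1536]
tcp_rot: [0.034, 1.042, -0.071]
force: [0.4, 0.2, -1.0]
opening: 0.287
```

```bash
python3 s.py; python3 - <<'E'
from h import *
c=cam('side')
im=cv2.resize(c['image'][130:230,300:420],None,fx=5,fy=5,interpolation=cv2.INTER_CUBIC)
cv2.imwrite('pics/s7.png',im)
o,P,Rc=st()
az=.226+np.pi/2
z=np.array([np.cos(az),np.sin(az),0]);x=np.array([0,0,-1.]);Rt=np.c_[x,np.cross(z,x),z]
go(np.array([.5176,.2365,.12]),Rt)
E
```

```text
TCP in jig mm [  2.   -1.5 106.6] phi 0.003 axis err [ 0.005 -0.004 -1.   ] F jig [-0.2  0.2 -1.1] M jig [-0.1   0.4   0.06] open mm 25.0 q [-0.89 -0.42  2.39  0.5   0.86 -1.09] t 16.73
dpos [ 0.0983  0.4463 -0.0322] rot [-0.4605  0.4017  1.8218] |rot| 1.922
```

View pics/s7.png

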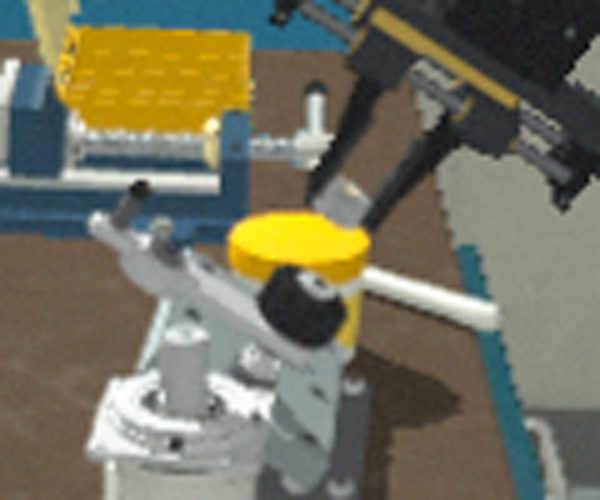

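The gear is held square between the fingertips at (345,200), clear of the jig. Carrying it over the gearbox to the tray.

servo_tool(claw=[0.02, 0.02, 0.02, 0.02, 0.02, 0.02, 0.02, 0.02], delta_pos=[[0, 0, 0.04], [0, 0.02, 0.08], [0, 0.065, 0.085], [0, 0.11, 0.085], [0, 0.16, 0.085], [0, 0.21, 0.085], [0.01, 0.26, 0.085], [0.025, 0.3, 0.085]], rotation=[[-0.038, 0.033, 0.152], [-0.077, 0.067, 0.304], [-0.115, 0.1, 0.455], [-0.154, 0.134, 0.607], [-0.192, 0.167, 0.759], [-0.23, 0.2, 0.911], [-0.269, 0.234, 1.063], [-0.307, 0.268, 1.215]])

```text
time: 17.77
eef_pos: [0.4441, 0.0925, 0.2363]
tcp_rot: [-0.905, 1.162, 0.892]
force: [0.5, -0.7, 0.2]
opening: 0.282
```

```bash
cat > g.py <<'E'
from h import *
import sys
show(np.load('jig.npy'))
az=.226+np.pi/2
z=np.array([np.cos(az),np.sin(az),0]);x=np.array([0,0,-1.]);Rt=np.c_[x,np.cross(z,x),z]
go(np.array([.5176,.2365,float(sys.argv[1])]),Rt)
E
python3 g.py .12
```

```text
TCP in jig mm [ 44.8 302.3 177.5] phi 1.24 axis err [-0.352  0.116 -0.929] F jig [ 0.6 -0.7 -0.1] M jig [-0.16  0.11  0.06] open mm 24.5 q [-0.05 -0.35  2.1   0.12  1.23 -1.27] t 17.77
dpos [ 0.0735  0.144  -0.1163] rot [-0.1521  0.132   0.6003] |rot| 0.633
```

servo_tool(claw=[0.02, 0.02, 0.02, 0.02, 0.02, 0.02, 0.02], delta_pos=[[0.018, 0.036, 0], [0.037, 0.072, -0.01], [0.055, 0.108, -0.04], [0.0735, 0.144, -0.08], [0.0735, 0.144, -0.116], [0.0735, 0.144, -0.116], [0.0735, 0.144, -0.116]], rotation=[[-0.038, 0.033, 0.15], [-0.076, 0.066, 0.3], [-0.114, 0.099, 0.45], [-0.152, 0.132, 0.6], [-0.152, 0.132, 0.6], [-0.152, 0.132, 0.6], [-0.152, 0.132, 0.6]])

```text
time: 18.65
eef_pos: [0.5179, 0.2365, 0.1209]
tcp_rot: [-1.373, 1.094, 1.373]
force: [-0.1, 0.4, -0.2]
opening: 0.284
```

```bash
python3 g.py .045; python3 - <<'E'
from h import *
c=cam('side')
im=cv2.resize(c['image'][230:360,240:400],None,fx=4.5,fy=4.5,interpolation=cv2.INTER_CUBIC)
def mk(q,col):
    x=(proj(c,q)[0]-[240,230])*4.5;cv2.drawMarker(im,tuple(int(v) for v in x),col,0,10,1)
o,P,Rc=st();mk(P+.026*Rc[:,0],(0,255,0));mk([.5176,.2365,.003],(0,0,255))
# tray corners model
a=.226;X=np.array([np.cos(a),np.sin(a),0]);Y=np.array([-X[1],X[0],0])
for i in(-.1,.1):
  for j in(-.052,.052):mk(np.array([.5176,.2365,.022])+i*X+j*Y,(0,255,255))
cv2.imwrite('pics/s8.png',im)
E
```

```text
TCP in jig mm [ 41.4 451.5  46.2] phi 1.833 axis err [-0.5    0.    -0.866] F jig [-0.2  0.4 -0.1] M jig [ 0.    0.05 -0.06] open mm 24.7 q [ 0.29  0.21  1.79  0.    1.14 -1.51] t 18.65
dpos [-0.0003 -0.     -0.0759] rot [-0.0004  0.0003  0.0006] |rot| 0.001
```

View pics/s8.png

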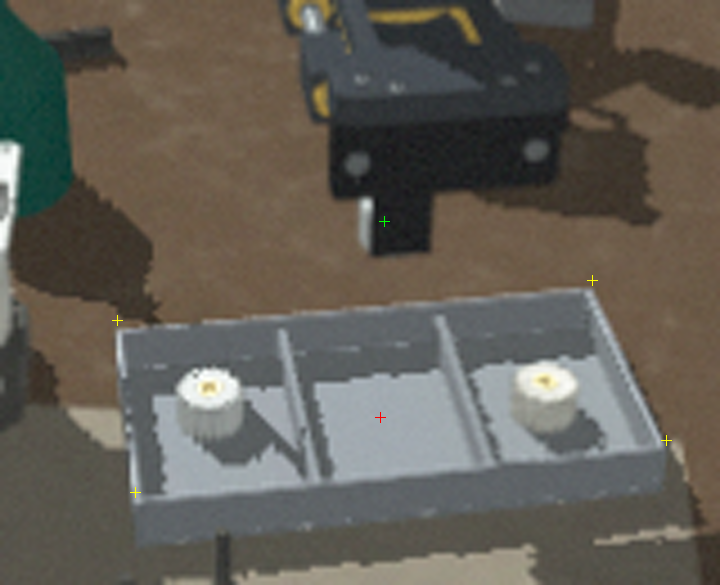

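The gear hangs level at the tips (358–440, 198–255), over the middle pocket, whose floor centre is at about (390,425), roughly 4 mm towards the robot from my estimate. I'll shift by that and lower.

servo_tool(claw=[0.02, 0.02, 0.02, 0.02, 0.02, 0.02], delta_pos=[[-0.004, 0, -0.02], [-0.005, 0, -0.045], [-0.005, 0, -0.065], [-0.005, 0, -0.075], [-0.005, 0, -0.079], [-0.005, 0, -0.079]], rotation=[[0, 0, 0], [0, 0, 0], [0, 0, 0], [0, 0, 0], [0, 0, 0], [0, 0, 0]])

```text
time: 19.45
eef_pos: [0.514, 0.2366, 0.0433]
tcp_rot: [-1.374, 1.091, 1.371]
force: [0.6, 0.2, -0.4]
opening: 0.291
```

servo_tool(claw=[0.02, 0.02], delta_pos=[[0, 0, -0.002], [0, 0, -0.002]], rotation=[[0, 0, 0], [0, 0, 0]])

```text
time: 19.7
eef_pos: [0.5143, 0.2367, 0.0417]
tcp_rot: [-1.374, 1.091, 1.371]
force: [-0.5, -0.0, -0.8]
opening: 0.282
```

servo_tool(claw=[0.02, 0.02], delta_pos=[[0, 0, -0.002], [0, 0, -0.0025]], rotation=[[0, 0, 0], [0, 0, 0]])

```text
time: 19.95
eef_pos: [0.5143, 0.2367, 0.0392]
tcp_rot: [-1.374, 1.091, 1.371]
force: [0.3, 0.0, -0.4]
opening: 0.284
```

servo_tool(claw=[0.02, 0.02, 0.02], delta_pos=[[0, 0, -0.001], [0, 0, -0.002], [0, 0, -0.002]], rotation=[[0, 0, 0], [0, 0, 0], [0, 0, 0]])

```text
time: 20.32
eef_pos: [0.5142, 0.2367, 0.037]
tcp_rot: [-1.374, 1.091, 1.371]
force: [0.3, 0.2, -0.0]
opening: 0.284
```

servo_tool(claw=[0.02, 0.02, 0.02], delta_pos=[[0, 0, -0.001], [0, 0, -0.0015], [0, 0, -0.0015]], rotation=[[0, 0, 0], [0, 0, 0], [0, 0, 0]])

```text
time: 20.7
eef_pos: [0.5141, 0.2367, 0.0355]
tcp_rot: [-1.374, 1.091, 1.371]
force: [-0.5, 0.1, -1.1]
opening: 0.283
```

```bash
python3 - <<'E'
from h import *
print(ctrl.observe()['force'])
c=cam('side')
im=cv2.resize(c['image'][270:350,260:395],None,fx=5.5,fy=5.5,interpolation=cv2.INTER_CUBIC)
cv2.imwrite('pics/s9.png',im)
E
```

```text
[-0.45656939  0.05280929 -1.14771978]
```

View pics/s9.png

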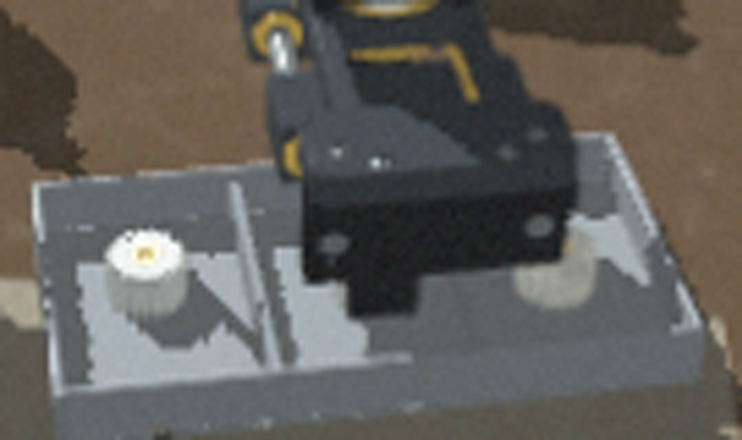

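The hand is in the middle pocket and not touching the walls or the other gears; the gear is not down yet. I continue down by feel.

servo_tool(claw=[0.02, 0.02, 0.02], delta_pos=[[0, 0, -0.001], [0, 0, -0.0015], [0, 0, -0.0015]], rotation=[[0, 0, 0], [0, 0, 0], [0, 0, 0]])

```text
time: 21.12
eef_pos: [0.5144, 0.2368, 0.0348]
tcp_rot: [-1.374, 1.091, 1.371]
force: [-3.0, -0.0, 7.5]
opening: 0.282
```

servo_tool(claw=[0.02, 0.02, 0.02], delta_pos=[[0, 0, -0.001], [0, 0, -0.001], [0, 0, -0.001]], rotation=[[0, 0, 0], [0, 0, 0], [0, 0, 0]])

```text
time: 21.5
eef_pos: [0.5145, 0.2368, 0.0348]
tcp_rot: [-1.374, 1.091, 1.371]
force: [-2.9, -1.4, 8.4]
opening: 0.284
```

servo_tool(claw=[0.03, 0.036, 0.036, 0.036, 0.036, 0.036, 0.036, 0.036], delta_pos=[[0, 0, 0], [0, 0, 0], [0, 0, 0], [0, 0, 0.01], [0, 0, 0.03], [0, 0, 0.06], [0, 0, 0.12], [0, 0, 0.18]], rotation=[[0, 0, 0], [0, 0, 0], [0, 0, 0], [0, 0, 0], [0, 0, 0], [0, 0, 0], [0, 0, 0], [0, 0, 0]])

```text
time: 22.5
eef_pos: [0.5143, 0.2367, 0.218]
tcp_rot: [-1.375, 1.09, 1.37]
force: [1.8, 0.5, -0.3]
opening: 0.414
```

servo_tool(claw=[0.036, 0.036, 0.036], delta_pos=[[-0.05, 0.05, 0], [-0.09, 0.1, 0], [-0.09, 0.1, 0]], rotation=[[0, 0, 0], [0, 0, 0], [0, 0, 0]])

```text
time: 22.88
eef_pos: [0.4223, 0.3393, 0.2202]
tcp_rot: [-1.377, 1.085, 1.372]
force: [-0.8, -0.5, 0.2]
opening: 0.414
```

```bash
python3 - <<'E'
from h import *
c=cam('side')
im=cv2.resize(c['image'][150:360,240:400],None,fx=2.8,fy=2.8,interpolation=cv2.INTER_CUBIC)
t=cam('top')
b=cv2.resize(t['image'][165:265,200:290],None,fx=3.6,fy=3.6,interpolation=cv2.INTER_CUBIC)
o=np.zeros((588,448+324,3),np.uint8);o[:,:448]=im;o[:360,448:]=b
cv2.imwrite('pics/s10.png',o);print(ctrl.observe()['force'],ctrl.observe()['time'])
E
```

```text
[ 0.15075926 -0.44077481  0.42381647] 22.975
```

View pics/s10.png

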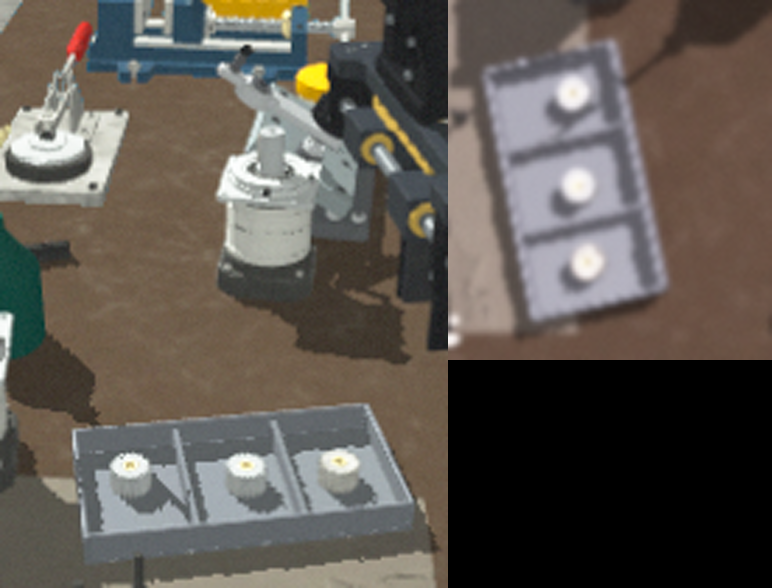

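The gear lies flat in the middle pocket at (246,472), the other two gears are unmoved at (130,473) and (340,470), and the leaf is still open. The hand is clear of everything, so I hand in.

```bash
python3 -c "
from plant import ctrl
print(ctrl.finish_job())"
```

```text
the job is handed in; nothing more can be done
None
```

The drilled gear is unloaded and lies flat in the middle (empty) pocket of the kit tray, and the job is handed in at about 23 s of the 67 s.

- **Nut:** it gave anticlockwise. Two grasps backed it off about 3.5 rad, until the moment jumped to about −0.46 N m at the run-out stop.
- **Leaf:** I caged the pin between the fingers and swung the leaf to about 1.55 rad. A side picture taken afterwards showed the pin's ball on the marker for that angle.
- **Gear:** it was set down under about 8 N of contact before I let go.

The last pictures show the gear flat near the pocket's centre, the other two gears where they were, the leaf still open and the hand clear. The gearbox looked undisturbed, but I did not measure the bystanders again. Nothing checked afterwards measured the nut's height.

Two checks disagreed slightly:

- **Plate height:** my camera fit put it about 2 mm below the stated 62 mm.
- **Tray position:** my estimate was about 4 mm off, and I corrected it before lowering the gear.

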